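Load and shut a hinged-leaf drill jig

TASK

A blank steel box cover lies in the hinged-leaf drill jig, short of its end stop. Push the cover fully home against the stop, then flip the open leaf over its hinge until it lies flat on the jig above the cover, and last push the swing latch round until it points straight across the leaf. Do all of it by pushing with the fingers: the cover must not be lifted out of its nest, and the things lying around must be left where they are.

Things in the scene. Friction and masses are not known exactly. Their poses are not given: they have to be found in the camera images.
- jig: Drill jig bolted to the bench: dark steel base 160 x 160 x 14 mm. Origin on the work surface, 5 mm in +x and +y from the plate's centre; z up; x is the way the cover is pushed home (away from the robot, give or take the yaw); y points to the hinge side (robot's left), where the open leaf leans out. Beyond the -y edge two bolted ears stick out 22 mm, 15 mm high.
- box_cover: The flat rectangular galvanised steel box cover, 104 x 66 x 10 mm, about 0.12 kg, loose, lying in the jig's nest between the rails with 1 mm play on each side. Origin at the centre of its underside, x along its 104 mm length and roughly parallel to the jig's x; its near end (-x) is to be pushed. It starts 12 to 30 mm short of home.
- cover_home (a point): Fixed point of the jig, axes as the jig, where the cover's origin lies when it is against the end stop: jig (5, 5, 14) mm, on the nest floor. The nest: floor 14 mm above the bench; two guide rails along x, 12 mm high above the floor, inner faces at jig y = -29 and +39 mm, x = -63 to +67 mm; end stop face at jig x = +57 mm, as high as the rails; open toward -x.
- leaf (a joint): Hinge of the leaf, rad: 0 lying flat on the rails over the nest, 1.57 upright, 2.70 at its open stop, leaning out on the +y side. Steel-grey plate, 110 mm along the hinge, 8 mm thick, free edge 112 mm from the hinge axis. Stiff hinge: it stays where it is left; 3 to 5 N at the free edge move it. Raise it with a finger under the free edge; press it down on its outer face.
- leaf_hinge (a point): Fixed point of the jig on the leaf's hinge axis (axis parallel to jig x): jig (-7, 62, 30) mm; axes as the jig. Two hinge cheeks at jig x = -54 to -40 and 33 to 47 mm rise to 38 mm above the bench. The leaf spans jig x = -62 to +48 mm; shut, its outer face is 34 mm above the bench.
- leaf_edge (a point): Middle of the leaf's free edge, mid-thickness. Axes turn with the leaf: x along the hinge, -y from hinge to free edge, z out of its outer face (up when shut). Two drill bushes, 19 mm heads 4 mm proud of the outer face, 62 mm from the axis. A lip inside comes down 3.5 mm in front of the near end of a cover that is home; if the cover is farther out, the lip lands on it and the leaf cannot shut.
- latch (a joint): Swing latch, rad, on an upright post: at 0 its arm points outward and toward the robot (0.33 rad outward of jig -x); growing values swing it clockwise seen from above; at its stop, 1.90, it points along jig +y, across the shut leaf. About 1 N at the pin turns it; it stays where it is left. It starts at 0 to 0.35. If the leaf is not flat, the arm butts against it.
- latch_post (a point): Fixed point on the latch's upright turning axis, at the arm's underside: jig (-12, -66, 37) mm; axes as the jig. The arm is 14 mm wide and reaches 57 mm from this axis; its underside is 37 mm and its top 45 mm above the bench; the hub is 20 mm across, its screw reaches 52 mm.
- latch_pin (a point): Middle of the upright thumb pin near the end of the latch arm: 10 mm diameter, from 45 to 65 mm above the bench (this point at 55 mm), 48 mm from the post's axis.
- spare_cover: Bystander: a second box cover, 104 x 66 x 10 mm, lying flat on the bench left of the jig. Origin under its centre. Leave alone.
- coupling: Bystander: dark iron pipe coupling standing on end, 44 mm diameter, 41 mm high, on the latch side of the jig. Origin under its centre.
- bell_reducer: Bystander: grey bell reducer, 54 mm diameter, 38 mm high, on the latch side of the jig. Origin under its centre.
- octagon_box: Bystander: octagonal junction box, 65 x 65 x 38 mm, left of the jig. Origin under its centre.
- conduit_body: Bystander: cast conduit body, 36 x 130 x 39 mm, left of the jig. Origin under its centre.
- tin_of_nuts: Bystander: open grey tin, 72 mm diameter, 62 mm high, right of the jig. Origin under its centre.
- short_nipple: Bystander: pipe nipple lying on its side, 95 x 34 x 34 mm, right of the jig. Origin under its centre.

How it is judged:
On the way, in this order (a step that is already met when the one before it is completed fails the run):
1. the cover is home against the end stop while the leaf is still open (x of box_cover in the frame of cover_home above -0.0025 m and value of joint leaf above 1.57 rad), for 0.2 s.
2. the leaf has been flipped over and lies flat on the rails (value of joint leaf below 0.03 rad), for 0.2 s.
3. the latch lies across the leaf (value of joint latch above 1.6 rad), for 0.2 s.
At the end, for the whole second after the job is handed in: The cover lies flat in the nest within 3.5 mm of the end stop, the leaf lies flat over it (hinge under 0.03 rad), and the latch is across the leaf (over 1.6 of 1.9 rad), all at rest (x of box_cover in the frame of cover_home above -0.0035 m and z of box_cover in the frame of cover_home below 0.003 m and value of joint leaf below 0.03 rad and value of joint latch above 1.6 rad and linear speed of box_cover below 0.01 m/s); the robot touches nothing.
It fails at once if the cover is lifted or tipped out of its nest (z of box_cover in the frame of cover_home above 0.008 m or angle between box_cover's own z axis and vertical above 0.2 rad).
It fails at once if a bystander is lifted, carried or pushed aside by more than 15 mm (distance of any of spare_cover, coupling, bell_reducer, octagon_box, conduit_body, tin_of_nuts, short_nipple from where it was at the start of the episode above 0.015 m).
It also fails if it takes over 58 s, if anything falls off the work surface, if the arm or the gripper's body presses on something with over 40 N, if the wrist force passes 120 N, or if a joint passes its speed limit or range.

ROBOT

A 6-joint arm with a two-finger parallel gripper is mounted at the origin on a cart in front of the work surface, level with it; the furniture and walls round the work are solid. World frame = base frame: x ahead of the robot, y to its left, z up, the work surface at z = 0. Lengths are in m, angles in rad, forces in N, time in s.
With the tool pointing down it reaches from about 0.35 to 0.975 m from the base axis. Payload 4.9 kg.
Tool frame: the origin (TCP) lies midway between the tips of the shut fingers; the grasp point (between the pads) lies 19 mm behind it; z points along the fingers, y is the line along which they close (so a half turn about z gives the same grasp; the last joint's range is limited). The gripper opens to 85 mm and grips with 20 to 120 N. Pads are 22 mm wide; open, the fingers measure 114 mm over their backs; the gripper's body (76 mm by 85 mm) begins 54 mm behind the grasp point. The pads swing forward as they close: fully open they stand 13 mm farther back than shut.
Start: joints at [-1.392, 0.053, 1.613, -0, 1.476, -0.119], TCP at [0.183, -0.597, 0.231] pointing down, gripper open.
Joint ranges: [-3.01, 3.01], [-1.01, 2.22], [0.06, 2.58], [-1.02, 4.17], [0.09, 2.62], [-3.14, 3.14]. Speed limits (rad/s): [2.57, 2.57, 3.14, 3.14, 3.14, 3.14].

INTERFACE

Orientations are given as a rotation vector (axis times angle).
In Python, from station import ctrl, optics, job gives the robot as it stands.
- The arm moves only by the shell command python3 -m jog 'ROWS' [OPENING] [FORCE]. ROWS is JSON, a list of rows, each a list of 2 entries, a list of its own where there are three numbers: the shift along the tool's x, y, z in m, then the turn, a rotation vector about the tool's x, y, z in rad. A call has 1 to 5 rows; each row is the pose to reach, as a shift and turn from the pose commanded when the call began, along the tool's axes at that moment; what a row does not reach only later rows make up. A row lasts 1/10 s, in which the tool goes at most 50 mm and 8.59 degrees, less where a joint would pass 70% of its speed; a pose out of reach is approached as far as the arm can. A call with a gripper value outside its range is refused whole. OPENING is the opening, from 0 (shut) to 1 (fully open), set as the call begins (- or left out, the last holds). The fingers move at their own pace and stop on an object; FORCE is the grip in N (left out, the last holds). Time passes only in rows, so rows that repeat a pose let the fingers close. It gives the time, the measured TCP pose, the force, the opening and the grip force at its end, in the units of the state.
- ctrl.get_obs(): the state, without advancing time (a new reading comes with each control period).
- optics.get_image(name): name is "side" or "top" or "wrist"; returns a dict with "image" (384x512x3 uint8, blue, green, red), "fx", "fy", "cx", "cy" (pixels), "rvec" (rotation vector, rad) and "tvec" (3), from world to camera coordinates, as OpenCV has them; the wrist camera has in their place "mount" (4x4, takes a point from camera to tool coordinates, whose origin is the TCP and whose axes are the flange's). Camera axes: x right, y down, z forward; pixel columns grow to the right and rows downward; lengths in m; the calibration is good to about 2 mm. The wrist camera is an equidistant fisheye: a pixel r from the principal point sees the ray r / f radians off the axis. A picture is of the moment at which its call begins: read the wrist's pose just before it. There is no depth.
- job.finish_job(): hands the job in; it is judged then, once.
The state is a dict: "t": time; "q": joint angles; "dq": joint speeds; "effort": joint torques, N m; "tool_pos": TCP position; "tool_rot": TCP orientation; "contact_force": force on the tool from outside, world axes, zero at the start; "wrist_torque": the same for the moment, N m; "opening": finger opening in m; "grip_force": force on a finger pad.
Only numpy, scipy, OpenCV 4.12 (cv2) and the standard library are available. Lean on these libraries where they do the work, as an engineer would, in place of code of your own. Each camera call takes 0.05 s, during which the arm holds its last target. There are 200 camera calls.

## Working session

There is one attempt and no reset: what is moved stays moved. The work goes in short steps, Python scripts to look and compute and a shell command to move; the robot and the scene stay as the last step left them, time stands still between calls to the robot, and variables do not carry over. Pictures are saved under pics/ and viewed, at most 10 in all, crops included, and the job is handed in when it is done.

```bash
ls; mkdir -p pics
python3 - <<'E'
from station import ctrl, optics, job
import cv2, pickle
o=ctrl.get_obs(); print(o['t'],o['tool_pos'],o['tool_rot'],o['opening'])
d={}
for n in ("top","side"):
    r=optics.get_image(n); d[n]=r; cv2.imwrite(f"pics/{n}0.png",r["image"]); print(n,r["fx"],r["cx"],r["cy"],r["rvec"],r["tvec"])
pickle.dump(d,open("d0.pkl","wb"))
E
```

```text
pics
0.0 [ 0.18326131 -0.59687665  0.23006827] [-3.10481060e+00 -4.65773109e-01  1.42256098e-04] 0.08558131889287666
top 418.6877072386615 252.55164821339122 194.51703186944144 [ 2.11048121 -2.15665063  0.14185662] [0.01711941 0.50359524 1.44301854]
side 494.07692140951275 254.31520023315437 190.78223382405574 [ 0.22697335 -2.79332736  1.22462228] [0.5228923  0.10823521 1.47338664]
```

View pics/top0.png

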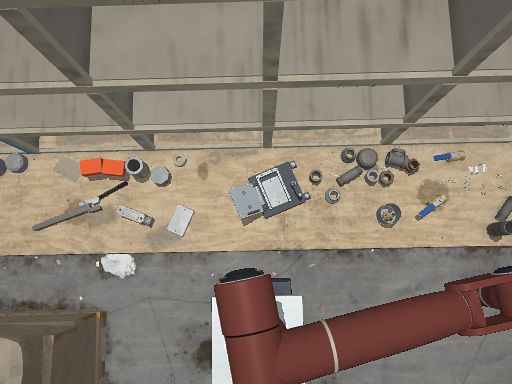

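View pics/side0.png

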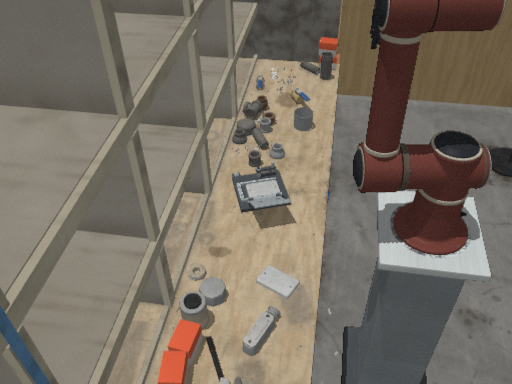

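The top view shows the jig around (270,190) with its leaf open to the left at (247,200), and the coupling and reducer at (316,176) and (333,196). I'll enlarge both views.

Run:
```python
import cv2,pickle
d=pickle.load(open("d0.pkl","rb"))
t=d["top"]["image"][150:230,225:325]; s=d["side"]["image"][150:225,220:320]
cv2.imwrite("pics/tc.png",cv2.resize(t,(800,600)[:1]+(640-40,) if 0 else None,fx=7.5,fy=7.5,interpolation=cv2.INTER_CUBIC))
cv2.imwrite("pics/sc.png",cv2.resize(s,None,fx=8,fy=8,interpolation=cv2.INTER_CUBIC))
```

```text
(no output)
```

View pics/tc.png

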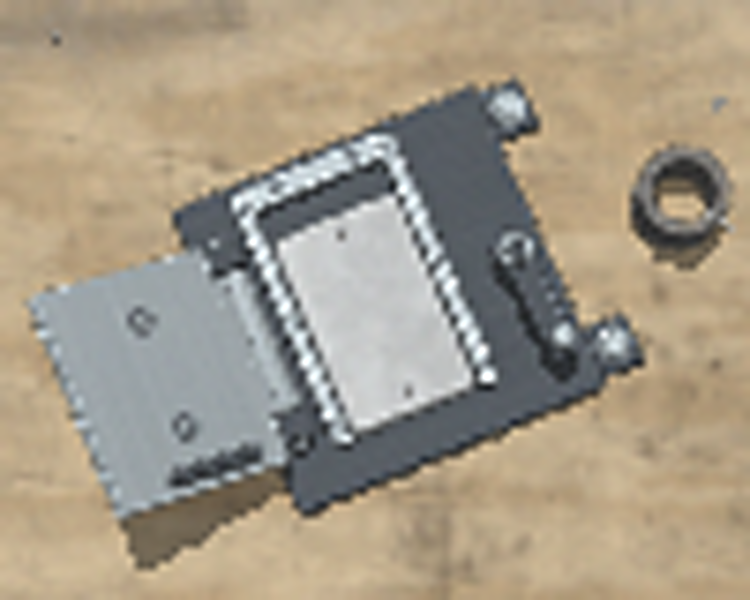

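View pics/sc.png

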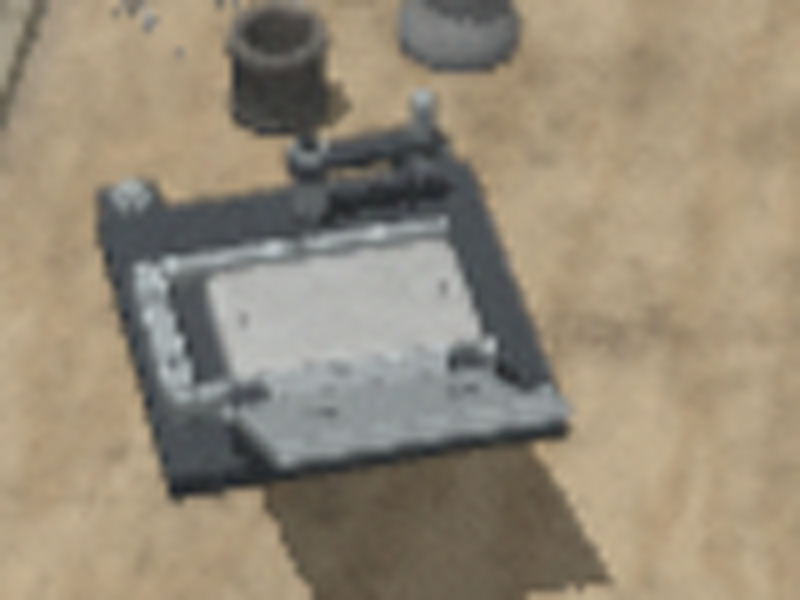

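The crops show the jig yawed about 20° or more counter-clockwise, the leaf at its open stop, and the latch pin at top crop (566,330). I'll fit the jig pose to the keypoints.

```bash
cat > h.py <<'E'
import numpy as np,cv2,pickle
from scipy.spatial.transform import Rotation as R
from scipy.optimize import least_squares
def proj(r,P):
    K=np.array([[r["fx"],0,r["cx"]],[0,r["fy"],r["cy"]],[0,0,1]])
    return cv2.projectPoints(np.asarray(P,float).reshape(-1,3),np.array(r["rvec"]),np.array(r["tvec"]),K,None)[0].reshape(-1,2)
def j2w(p,P):
    P=np.asarray(P,float).reshape(-1,3); c,s=np.cos(p[2]),np.sin(p[2])
    return P@np.array([[c,s,0],[-s,c,0],[0,0,1]])+[p[0],p[1],0]
E
python3 - <<'E'
from h import *
d=pickle.load(open("d0.pkl","rb"))
T=[((75,75,14),(175,215)),((-85,75,14),(310,513)),((75,-85,14),(478,90)),((-63,39,26),(355,430)),((-63,-29,26),(474,380)),((57,39,26),(262,213)),((57,-29,26),(382,160)),((-12,-66,52),(515,246)),((48,163,80),(30,300)),((-62,163,80),(122,515))]
S=[((75,75,14),(172,488)),((75,-85,14),(100,190)),((-12,-66,52),(308,145)),((48,163,78),(285,467))]
px=lambda L,k,o:(np.array([b for a,b in L])+.5)/k-.5+o
A=np.array([a for a,b in T])/1e3;B=np.array([a for a,b in S])/1e3
tp=px(T,7.5,(225,150));sp=px(S,8,(220,150))
f=lambda p:np.r_[proj(d["top"],j2w(p,A))-tp,proj(d["side"],j2w(p,B))-sp].ravel()
r=least_squares(f,[.6,0,.4],x_scale=.01,loss="soft_l1");p=r.x;print(p,np.degrees(p[2]))
print(f(p).reshape(-1,2).round(2).tolist())
np.save("jig.npy",p)
# cover
C=px([(0,(362,437)),(0,(475,385)),(0,(275,245)),(0,(392,195))],7.5,(225,150))
g=lambda q:(proj(d["top"],j2w(p,np.array([(q[0]-.052,.038,.024),(q[0]-.052,-.028,.024),(q[0]+.052,.038,.024),(q[0]+.052,-.028,.024)])))-C).ravel()
q=least_squares(g,[0]);print("cover jig x",q.x,g(q.x).round(2))
# latch pin top
P=px([(0,(566,328))],7.5,(225,150));Q=px([(0,(423,95))],8,(220,150))
def pin(a):
    th=np.pi+.33-a   # outward of -x = toward -y
    return [-.012+.048*np.cos(th),-.066+.048*np.sin(th),.065]
hh=lambda a:np.r_[proj(d["top"],j2w(p,pin(a[0])))-P,proj(d["side"],j2w(p,pin(a[0])))-Q].ravel()
a=least_squares(hh,[.1]);print("latch",a.x,hh(a.x).round(2))
E
```

```text
[ 0.52794583 -0.07562515  0.38116374] 21.839073370801398
[[0.1, -0.56], [-0.44, 0.23], [0.22, -0.94], [0.47, 1.32], [2.18, 0.52], [-0.42, -0.29], [0.97, -0.55], [1.01, 0.05], [-1.63, 1.41], [-1.59, 2.04], [-0.5, -2.15], [-0.66, 2.12], [0.03, -1.35], [-0.4, 4.08]]
cover jig x [-0.0110004] [-0.22  0.34  1.75  0.04 -0.14 -0.54  1.14 -0.99]
latch [0.32724982] [ 0.14  0.96 -0.04 -0.36]
```

```bash
cat > go.py <<'E'
# usage: go.py x y z tilt_deg ...  (jig mm) -> shift, turn from current pose
import sys; from h import *; from station import ctrl
o=ctrl.get_obs(); p=np.load("jig.npy"); R0=R.from_rotvec(o["tool_rot"]); t0=np.array(o["tool_pos"])
Rj=R.from_euler('z',p[2])
tj=(Rj.inv().apply(t0-[p[0],p[1],0]))*1e3
print("t",round(o["t"],2),"now jig",tj.round(1),"F",np.round(Rj.inv().apply(o["contact_force"]),1),"q",np.round(o["q"],2))
a=list(map(float,sys.argv[1:]))
for i in range(0,len(a),4):
    x,y,z,f=a[i:i+4]
    Rt=Rj*R.from_euler('x',f,degrees=True)*R.from_rotvec([np.pi,0,0])
    print(a[i:i+4],R0.inv().apply(j2w(p,np.array([x,y,z])/1e3)[0]-t0).round(4).tolist(),(R0.inv()*Rt).as_rotvec().round(3).tolist())
E
python3 go.py -60 5 220 0
```

```text
t 0.1 now jig [-513.9 -355.7  230.2] F [-0.  -0.2 -1.1] q [-1.39  0.05  1.61  0.    1.48 -0.12]
[-60.0, 5.0, 220.0, 0.0] [0.4222, -0.3972, 0.011] [-0.002, -0.0, -0.083]
```

```bash
for i in 1 2; do :; done
python3 -m jog '[[[0.04,-0.038,0],[0,0,0]],[[0.08,-0.076,0],[0,0,0]],[[0.12,-0.114,0],[0,0,0]],[[0.16,-0.15,0],[0,0,-0.04]],[[0.2,-0.19,0],[0,0,-0.08]]]' 0 20
python3 -m jog '[[[0.04,-0.038,0],[0,0,0]],[[0.08,-0.076,0],[0,0,0]],[[0.12,-0.114,0],[0,0,0]],[[0.16,-0.15,0],[0,0,0]],[[0.2,-0.19,0],[0,0,0]]]' 0
python3 go.py -60 5 220 0
```

```text
t: 0.6
tool_pos: [0.3069, -0.3779, 0.2307]
tool_rot: [-3.085, -0.591, -0.0]
contact_force: [0.6, -0.4, 0.6]
opening: 0.0122
grip_force: 0.0
t: 1.1
tool_pos: [0.412, -0.1511, 0.231]
tool_rot: [3.086, 0.589, 0.0]
contact_force: [0.3, -0.1, 0.5]
opening: -0.0
grip_force: 0.0
t 1.1 now jig [-135.8  -26.9  231. ] F [ 0.2 -0.2  0.5] q [-0.52 -0.42  2.03  0.    1.54  0.67]
[-60.0, 5.0, 220.0, 0.0] [0.0756, -0.0322, 0.011] [0.0, -0.0, -0.004]
```

```bash
python3 -m jog '[[[0.038,-0.016,0.005],[0,0,0]],[[0.076,-0.032,0.011],[0,0,-0.004]],[[0.076,-0.032,0.011],[0,0,-0.004]],[[0.076,-0.032,0.011],[0,0,-0.004]]]'
python3 - <<'E'
from h import *
from station import ctrl,optics
o=ctrl.get_obs(); r=optics.get_image("wrist"); pickle.dump((o,r),open("w1.pkl","wb"))
print(o["tool_pos"],o["tool_rot"],r["fx"],r["cx"],r["cy"],np.round(r["mount"],3).tolist())
cv2.imwrite("pics/w1.png",cv2.resize(r["image"],(800,600),interpolation=cv2.INTER_CUBIC))
E
```

```text
t: 1.5
tool_pos: [0.4703, -0.0946, 0.2195]
tool_rot: [-3.083, -0.599, 0.003]
contact_force: [0.5, -0.1, 0.1]
opening: 0.0002
grip_force: 0.0
[ 0.47031988 -0.09459265  0.21948016] [-3.08329222e+00 -5.99185418e-01  3.00267373e-03] 297.3186396354542 263.33924306254 193.69987709549534 [[-0.0, -0.944, -0.329, 0.085], [1.0, -0.0, -0.0, 0.001], [-0.0, -0.329, 0.944, -0.143], [0.0, 0.0, 0.0, 1.0]]
```

View pics/w1.png

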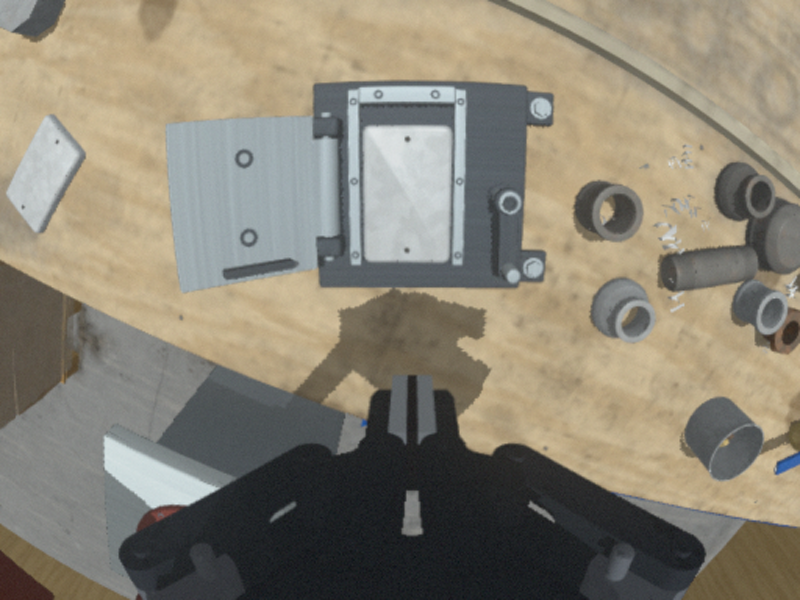

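The wrist view is sharp: jig base corners at (314,84), (320,287) and (527,87), nest inner corners at (360,104), (455,104), (362,265) and (453,265), pin at (512,274), cover from (363,126) to (449,262). I'll refit with these.

```bash
cat > fit.py <<'E'
from h import *
o,r=pickle.load(open("w1.pkl","rb"))
M=np.array(r["mount"]);Rt=R.from_rotvec(o["tool_rot"]);tt=np.array(o["tool_pos"])
def wproj(P):
    c=(Rt.inv().apply(P-tt)-M[:3,3])@M[:3,:3]
    h=np.hypot(c[:,0],c[:,1]);th=np.arctan2(h,c[:,2]);k=(r["fx"]*th/h)[:,None]
    return c[:,:2]*k+[r["cx"],r["cy"]]
px=lambda L:(np.array(L)+.5)/1.5625-.5
T=[((75,75,14),(314,84)),((-85,75,14),(320,287)),((75,-85,14),(527,87)),((-63,39,26),(361,265)),((-63,-29,26),(453,265)),((57,39,26),(360,104)),((57,-29,26),(455,104)),((-12,-66,52),(509,202))]
A=np.array([a for a,b in T])/1e3;tp=px([b for a,b in T])
f=lambda p:(wproj(j2w(p,A))-tp).ravel()
p=least_squares(f,[.528,-.076,.38],x_scale=.01,loss="soft_l1").x
print(p,f(p).reshape(-1,2).round(1).tolist())
L=px([(166,125),(183,292)])
lf=lambda a:(wproj(j2w(p,[[x,.062-.112*np.cos(a[0])-.004*np.sin(a[0]),.03+.112*np.sin(a[0])-.004*np.cos(a[0])] for x in(.048,-.062)]))-L).ravel()
a=least_squares(lf,[2.6]).x;print("leaf",a,lf(a).round(1))
C=px([(363,126),(451,126),(364,262),(449,262)])
cf=lambda q:(wproj(j2w(p,[(q[0]+s*.052,.005+q[1]+t*.033,.024) for s in(1,-1) for t in (1,-1)]))-C).ravel()
q=least_squares(cf,[0,0]).x;print("cover",q,cf(q).round(1))
pf=lambda a:(wproj(j2w(p,[-.012-.048*np.cos(.33-a[0]),-.066-.048*np.sin(.33-a[0]),.065]))-px([(512,273)])).ravel()
b=least_squares(pf,[.2]).x;print("latch",b,pf(b).round(1)); np.save("jig.npy",p)
E
python3 fit.py; python3 go.py -82 5 60 0 -82 5 18 0
```

```text
[ 0.52672267 -0.0740621   0.38006917] [[-0.9, -0.5], [-0.6, 1.1], [1.1, -1.2], [0.3, 0.4], [-0.5, 0.5], [-0.6, -0.6], [0.2, -0.5], [1.6, 1.1]]
leaf [2.56363007] [-0.2 -0.6 -1.3  0.5]
cover [-0.01024298  0.0001916 ] [-1.6 -1.2  1.4 -1.2 -0.8  1.2  0.9  1.4]
latch [0.32228663] [-0.   2.5]
t 1.55 now jig [-60.4   1.2 219.8] F [-0.3  0.6  0.3] q [-0.36 -0.3   1.95 -0.    1.49  0.83]
[-82.0, 5.0, 60.0, 0.0] [-0.0214, -0.0038, 0.1599] [-0.0, 0.001, 0.002]
[-82.0, 5.0, 18.0, 0.0] [-0.0213, -0.0038, 0.2019] [-0.0, 0.001, 0.002]
```

```bash
python3 -m jog '[[[-0.024,-0.004,0.045],[0,0,0]],[[-0.024,-0.004,0.09],[0,0,0]],[[-0.024,-0.004,0.135],[0,0,0]],[[-0.024,-0.004,0.17],[0,0,0]],[[-0.024,-0.004,0.19],[0,0,0]]]'
python3 -m jog '[[[0,0,0.006],[0,0,0]],[[0,0,0.011],[0,0,0]],[[0,0,0.011],[0,0,0]]]'
python3 go.py -75 5 19 0 -58 5 19 0
```

```text
t: 2.05
tool_pos: [0.4438, -0.101, 0.0271]
tool_rot: [-3.083, -0.592, 0.006]
contact_force: [-0.6, 0.5, 0.4]
opening: 0.0004
grip_force: 0.0
t: 2.35
tool_pos: [0.4472, -0.1014, 0.0201]
tool_rot: [3.084, 0.594, 0.002]
contact_force: [-1.5, -0.0, 0.7]
opening: -0.0004
grip_force: 0.0
t 2.35 now jig [-83.9   4.1  20.1] F [-1.4  0.5  0.7] q [-0.39 -0.11  2.15 -0.    1.1   0.8 ]
[-75.0, 5.0, 19.0, 0.0] [0.0089, -0.0009, 0.0011] [0.001, -0.001, 0.001]
[-58.0, 5.0, 19.0, 0.0] [0.0259, -0.0009, 0.0012] [0.001, -0.001, 0.001]
```

```bash
python3 -m jog '[[[0.007,-0.001,0.001],[0,0,0]],[[0.012,-0.001,0.001],[0,0,0]],[[0.016,-0.001,0.001],[0,0,0]],[[0.02,-0.001,0.001],[0,0,0]],[[0.022,-0.001,0.001],[0,0,0]]]'
python3 -m jog '[[[0.002,0,0],[0,0,0]],[[0.003,0,0],[0,0,0]],[[0.003,0,0],[0,0,0]]]'
python3 go.py -58 5 19 0
```

```text
t: 2.85
tool_pos: [0.4674, -0.0913, 0.0186]
tool_rot: [3.084, 0.597, 0.0]
contact_force: [-0.8, -0.9, 0.8]
opening: 0.0001
grip_force: 0.4
t: 3.15
tool_pos: [0.4697, -0.0902, 0.0182]
tool_rot: [-3.084, -0.596, -0.0]
contact_force: [-0.4, -0.1, -0.8]
opening: -0.0002
grip_force: 0.0
t 3.15 now jig [-59.    6.1  18.2] F [-0.4  0.  -0.8] q [-0.35 -0.06  2.11  0.    1.09  0.84]
[-58.0, 5.0, 19.0, 0.0] [0.001, 0.0011, -0.0008] [-0.0, -0.0, 0.002]
```

```bash
python3 -m jog '[[[0.002,0,0],[0,0,0]],[[0.003,0,0],[0,0,0]],[[0.004,0,0],[0,0,0]]]' | grep -E "pos|force"
python3 -m jog '[[[0.001,0,0],[0,0,0]],[[0.002,0,0],[0,0,0]],[[0.002,0,0],[0,0,0]]]'| grep -E "pos|force"
python3 go.py
```

```text
tool_pos: [0.4714, -0.0895, 0.0181]
contact_force: [-10.0, -4.8, 7.4]
grip_force: 5.8
tool_pos: [0.4715, -0.0895, 0.018]
contact_force: [-15.3, -6.4, 11.3]
grip_force: 8.7
t 3.75 now jig [-57.    6.1  18. ] F [-16.5  -0.3  11.3] q [-0.34 -0.05  2.1  -0.01  1.1   0.85]
```

Cover is home: firm contact at TCP jig x = −57, where −58 was expected. Now I'll retract, rise, and tilt toward the leaf side.

```bash
python3 -m jog '[[[-0.012,0,0],[0,0,0]],[[-0.027,0,-0.005],[0,0,0]],[[-0.027,0,-0.045],[0,0,0]],[[-0.027,0,-0.09],[0,0,0]],[[-0.027,0,-0.135],[0,0,0]]]' | grep -E "pos|force"
python3 -m jog '[[[0,-0.02,-0.03],[0,0,0]],[[0,-0.06,-0.05],[0,0,0]],[[0.02,-0.1,-0.05],[0,0,0]],[[0.04,-0.14,-0.05],[0,0,0]],[[0.05,-0.18,-0.05],[0,0,0]]]'| grep -E "pos|force"
python3 go.py -7 263 200 0 -7 263 144 -45
```

```text
tool_pos: [0.4495, -0.0979, 0.1544]
contact_force: [-0.1, -0.7, -0.0]
grip_force: 0.0
tool_pos: [0.4298, 0.0894, 0.2039]
contact_force: [0.5, 0.3, -0.6]
grip_force: 0.0
t 4.75 now jig [-29.4 187.7 203.9] F [ 0.6  0.1 -0.6] q [ 0.03 -0.4   2.06  0.    1.48  1.22]
[-7.0, 263.0, 200.0, 0.0] [0.0225, -0.0752, 0.004] [-0.0, -0.003, 0.001]
[-7.0, 263.0, 144.0, -45.0] [0.0224, -0.0752, 0.06] [-0.785, -0.003, 0.0]
```

```bash
python3 -m jog '[[[0.01,-0.035,0],[-0.14,0,0]],[[0.022,-0.075,0],[-0.28,0,0]],[[0.022,-0.075,0],[-0.42,0,0]],[[0.022,-0.075,0],[-0.56,0,0]],[[0.022,-0.075,0],[-0.7,0,0]]]'| grep -E "pos|force"
python3 - <<'E' >/dev/null
E
python3 -m jog '[[[0,0,0],[-0.085,0,0]],[[0,0,0],[-0.085,0,0]]]'| grep -E "pos|force"
python3 go.py -7 263 144 -45 -7 163 44 -45
```

```text
tool_pos: [0.422, 0.1667, 0.2042]
contact_force: [0.4, -0.2, -0.1]
grip_force: 0.0
tool_pos: [0.4205, 0.1662, 0.2007]
contact_force: [-0.7, -0.2, -0.0]
grip_force: 0.0
t 5.45 now jig [ -9.5 262.6 200.7] F [-0.7  0.  -0. ] q [ 0.64 -0.17  2.02 -0.75  1.55  1.94]
[-7.0, 263.0, 144.0, -45.0] [0.0028, -0.0404, 0.0398] [-0.001, -0.0, 0.007]
[-7.0, 163.0, 44.0, -45.0] [0.0028, -0.0403, 0.1812] [-0.001, -0.0, 0.007]
```

```bash
python3 -m jog '[[[0.003,-0.02,0.02],[0,0,0.007]],[[0.003,-0.04,0.04],[0,0,0.007]],[[0.003,-0.04,0.08],[0,0,0.007]],[[0.003,-0.04,0.12],[0,0,0.007]],[[0.003,-0.04,0.15],[0,0,0.007]]]'| grep -E "pos|force"
python3 -m jog '[[[0,0,0.01],[0,0,0]],[[0,0,0.02],[0,0,0]],[[0,0,0.03],[0,0,0]],[[0,0,0.03],[0,0,0]]]'| grep -E "pos|force"
python3 - <<'E'
from h import *
from station import optics
r=optics.get_image("side"); cv2.imwrite("pics/s2.png",cv2.resize(r["image"][130:250,200:360],(800,600),interpolation=cv2.INTER_CUBIC))
import subprocess
a=[]
for th in np.r_[2.6:0:-.13,0]:
    n=np.array([np.sin(th),np.cos(th)]);e=np.array([-np.cos(th),np.sin(th)]);u=np.array([-1,1])/2**.5
    P=np.array([62,30])+94*e+(4+14.5*abs(n@u)-2)*n
    a+=[-7,round(P[0],1),round(P[1],1),-45]
print(subprocess.run(["python3","go.py"]+list(map(str,a)),capture_output=True,text=True).stdout)
E
```

```text
tool_pos: [0.4538, 0.0927, 0.0678]
contact_force: [0.1, 0.1, -0.2]
grip_force: 0.0
tool_pos: [0.4618, 0.0744, 0.0478]
contact_force: [-0.7, 0.3, -0.0]
grip_force: 0.0
t 6.4 now jig [ -4.9 162.3  48.1] F [-0.1 -0.1 -0.3] q [ 0.43  0.01  2.15 -0.86  1.19  2.05]
[-7.0, 150.8, 64.7, -45.0] [-0.0019, 0.0199, -0.0036] [-0.001, -0.002, -0.007]
[-7.0, 145.8, 75.6, -45.0] [-0.0019, 0.0311, -0.0078] [-0.001, -0.002, -0.007]
[-7.0, 139.2, 86.1, -45.0] [-0.0018, 0.0432, -0.0106] [-0.001, -0.002, -0.007]
[-7.0, 131.2, 95.7, -45.0] [-0.0017, 0.0556, -0.0117] [-0.001, -0.002, -0.007]
[-7.0, 121.8, 104.3, -45.0] [-0.0016, 0.0684, -0.0112] [-0.001, -0.002, -0.007]
[-7.0, 111.0, 111.7, -45.0] [-0.0015, 0.0812, -0.0088] [-0.001, -0.002, -0.007]
[-7.0, 99.2, 117.5, -45.0] [-0.0015, 0.0937, -0.0045] [-0.001, -0.002, -0.007]
[-7.0, 86.5, 121.7, -45.0] [-0.0014, 0.1056, 0.0015] [-0.001, -0.002, -0.007]
[-7.0, 73.1, 124.1, -45.0] [-0.0013, 0.1168, 0.0092] [-0.001, -0.002, -0.007]
[-7.0, 59.4, 124.6, -45.0] [-0.0013, 0.1269, 0.0186] [-0.001, -0.002, -0.007]
[-7.0, 45.7, 123.0, -45.0] [-0.0012, 0.1354, 0.0294] [-0.001, -0.002, -0.007]
[-7.0, 32.2, 119.5, -45.0] [-0.0012, 0.1425, 0.0414] [-0.001, -0.002, -0.007]
[-7.0, 19.3, 113.9, -45.0] [-0.0012, 0.1477, 0.0545] [-0.001, -0.002, -0.007]
[-7.0, 7.3, 106.5, -45.0] [-0.0012, 0.1509, 0.0682] [-0.001, -0.002, -0.007]
[-7.0, -3.4, 97.6, -45.0] [-0.0012, 0.1522, 0.082] [-0.001, -0.002, -0.007]
[-7.0, -10.4, 90.0, -45.0] [-0.0012, 0.1518, 0.0924] [-0.001, -0.002, -0.007]
[-7.0, -16.7, 81.7, -45.0] [-0.0013, 0.1504, 0.1027] [-0.001, -0.002, -0.007]
[-7.0, -22.1, 72.8, -45.0] [-0.0013, 0.1479, 0.1128] [-0.001, -0.002, -0.007]
[-7.0, -26.5, 63.1, -45.0] [-0.0013, 0.1442, 0.1228] [-0.001, -0.002, -0.007]
[-7.0, -29.8, 52.9, -45.0] [-0.0014, 0.1393, 0.1323] [-0.001, -0.002, -0.007]
[-7.0, -32.0, 42.3, -45.0] [-0.0014, 0.1334, 0.1414] [-0.001, -0.002, -0.007]
```

View pics/s2.png

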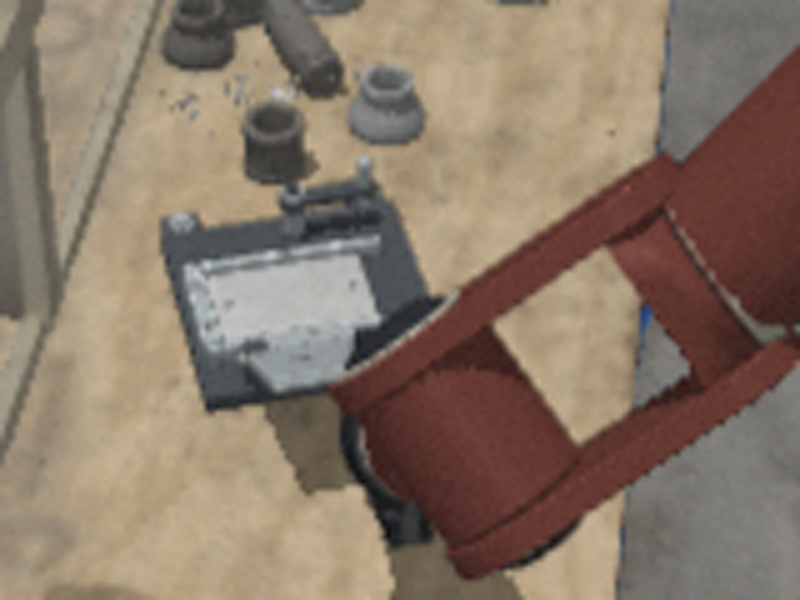

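The cover sits flush with the end stop in this view (around (200,290)), the leaf is still open, and the gripper is behind and under its edge. Now I'll lift.

```bash
python3 -m jog '[[[0,0.01,-0.002],[0,0,0]],[[0,0.02,-0.004],[0,0,0]],[[0,0.031,-0.008],[0,0,0]],[[0,0.043,-0.011],[0,0,0]],[[0,0.056,-0.012],[0,0,0]]]'| grep -E "pos|force"
python3 go.py
```

```text
tool_pos: [0.4728, 0.0453, 0.0966]
contact_force: [-0.6, 1.4, -2.9]
grip_force: 1.5
t 6.9 now jig [ -5.8 130.9  96.6] F [-0.   1.5 -2.9] q [ 0.36 -0.1   2.15 -0.85  1.22  1.92]
```

Contact forces look right (about 3 N), so I'll continue.

```bash
python3 -m jog '[[[0,0.012,0.001],[0,0,0]],[[0,0.025,0.003],[0,0,0]],[[0,0.038,0.0075],[0,0,0]],[[0,0.05,0.0135],[0,0,0]],[[0,0.061,0.021],[0,0,0]]]'| grep -E "pos|force"
python3 -m jog '[[[0,0.010,0.0095],[0,0,0]],[[0,0.0185,0.02],[0,0,0]],[[0,0.0255,0.032],[0,0,0]],[[0,0.0305,0.0455],[0,0,0]],[[0,0.034,0.059],[0,0,0]]]'| grep -E "pos|force"
python3 go.py -7 -3.4 97.6 -45 -7 -10.4 90.0 -45 -7 -16.7 81.7 -45 -7 -22.1 72.8 -45 -7 -26.5 63.1 -45 -7 -29.8 52.9 -45 -7 -32 42.3 -45
```

```text
tool_pos: [0.4945, -0.0095, 0.1246]
contact_force: [-1.8, 3.6, -1.9]
grip_force: 1.3
tool_pos: [0.5189, -0.0707, 0.1061]
contact_force: [0.2, 1.8, 0.1]
grip_force: 1.0
t 7.9 now jig [ -6.    6.  106.1] F [0.8 1.6 0.1] q [ 0.09 -0.12  2.15 -0.9   1.05  1.73]
[-7.0, -3.4, 97.6, -45.0] [-0.001, 0.0006, 0.0127] [0.0, -0.001, -0.006]
[-7.0, -10.4, 90.0, -45.0] [-0.001, 0.0002, 0.023] [0.0, -0.001, -0.006]
[-7.0, -16.7, 81.7, -45.0] [-0.001, -0.0012, 0.0333] [0.0, -0.001, -0.006]
[-7.0, -22.1, 72.8, -45.0] [-0.001, -0.0037, 0.0435] [0.0, -0.001, -0.006]
[-7.0, -26.5, 63.1, -45.0] [-0.0011, -0.0074, 0.0534] [0.0, -0.001, -0.006]
[-7.0, -29.8, 52.9, -45.0] [-0.0011, -0.0123, 0.063] [0.0, -0.001, -0.006]
[-7.0, -32.0, 42.3, -45.0] [-0.0012, -0.0182, 0.072] [0.0, -0.001, -0.006]
```

```bash
python3 -m jog '[[[0,0.0006,0.0127],[0,0,0]],[[0,0,0.023],[0,0,0]],[[0,-0.001,0.033],[0,0,0]],[[0,-0.004,0.0435],[0,0,0]],[[0,-0.0075,0.053],[0,0,0]]]'| grep -E "pos|force"
python3 -m jog '[[[0,-0.0025,0.005],[0,0,0]],[[0,-0.005,0.01],[0,0,0]],[[0,-0.008,0.0145],[0,0,0]],[[0,-0.011,0.019],[0,0,0]],[[0,-0.011,0.019],[0,0,0]]]'| grep -E "pos|force"
python3 go.py -7 -32 42 -45 -7 -32 38 -45
```

```text
tool_pos: [0.5306, -0.0997, 0.0628]
contact_force: [-0.3, 1.0, 1.4]
grip_force: 0.9
tool_pos: [0.5321, -0.1045, 0.0414]
contact_force: [-0.4, -0.0, 0.7]
grip_force: 0.0
t 8.9 now jig [ -6.3 -30.2  41.4] F [-0.3  0.1  0.7] q [ 0.01  0.03  2.15 -0.98  0.91  1.82]
[-7.0, -32.0, 42.0, -45.0] [-0.0007, 0.0017, 0.0008] [-0.001, -0.001, -0.005]
[-7.0, -32.0, 38.0, -45.0] [-0.0007, -0.0011, 0.0037] [-0.001, -0.001, -0.005]
```

```bash
python3 -m jog '[[[0,-0.001,0.001],[0,0,0]],[[0,-0.002,0.002],[0,0,0]],[[0,-0.003,0.003],[0,0,0]],[[0,-0.003,0.003],[0,0,0]]]'| grep -E "pos|force"
python3 go.py
```

```text
tool_pos: [0.5326, -0.1046, 0.0384]
contact_force: [-1.6, -0.3, 2.6]
grip_force: 1.3
t 9.3 now jig [ -5.9 -30.5  38.4] F [-1.6  0.3  2.6] q [ 0.01  0.04  2.15 -0.99  0.91  1.83]
```

```bash
python3 -m jog '[[[0,-0.001,0.001],[0,0,0]],[[0,-0.002,0.002],[0,0,0]],[[0,-0.002,0.002],[0,0,0]]]'| grep -E "pos|force"
python3 -m jog '[[[0,-0.001,0.001],[0,0,0]],[[0,-0.002,0.002],[0,0,0]],[[0,-0.002,0.002],[0,0,0]]]'| grep -E "pos|force"
python3 go.py
```

```text
tool_pos: [0.5335, -0.1049, 0.0377]
contact_force: [-6.8, 3.4, 13.9]
grip_force: 6.5
tool_pos: [0.5348, -0.1052, 0.0372]
contact_force: [-11.1, 5.7, 22.2]
grip_force: 11.5
t 9.9 now jig [ -4.1 -31.9  37.2] F [-8.2  9.4 22.2] q [ 0.01  0.04  2.14 -1.    0.91  1.84]
```

Firm stop at 22 N, so the leaf is seated. I'll back off, bring the tool upright and check.

```bash
python3 -m jog '[[[0,0.006,-0.01],[0,0,0]],[[0,0.02,-0.04],[0,0,0]],[[0,0.035,-0.08],[0.13,0,0]],[[0,0.05,-0.11],[0.27,0,0]],[[0,0.07,-0.13],[0.41,0,0]]]'| grep -E "pos|force"
python3 -m jog '[[[0,0,0],[0.14,0,0]],[[0,0,0],[0.28,0,0]],[[0,0,0],[0.39,0,0]],[[0,0,0],[0.39,0,0]]]'| grep -E "pos|force"
python3 go.py -75 -60 190 0
```

```text
tool_pos: [0.5165, -0.0632, 0.1763]
contact_force: [0.1, -1.1, -0.6]
grip_force: 0.0
tool_pos: [0.5171, -0.0676, 0.1741]
contact_force: [-0.3, -0.1, 0.3]
grip_force: 0.0
t 10.8 now jig [ -6.5   9.6 174.1] F [-0.3  0.   0.3] q [-0.28 -0.15  1.91  0.02  1.39  0.91]
[-75.0, -60.0, 190.0, 0.0] [-0.0679, 0.0698, -0.0173] [-0.015, -0.006, -0.007]
```

```bash
python3 -m jog '[[[-0.03,0.03,-0.01],[0,0,0]],[[-0.06,0.06,-0.017],[-0.01,-0.006,-0.007]],[[-0.068,0.07,-0.017],[-0.015,-0.006,-0.007]],[[-0.068,0.07,-0.017],[-0.015,-0.006,-0.007]]]'| grep -E "pos|force"
python3 - <<'E'
from h import *
from station import ctrl,optics
o=ctrl.get_obs(); r=optics.get_image("wrist"); pickle.dump((o,r),open("w2.pkl","wb"))
cv2.imwrite("pics/w2.png",cv2.resize(r["image"],(800,600),interpolation=cv2.INTER_CUBIC))
E
python3 go.py -60 -96 80 0 -60 -96 49 0
```

```text
tool_pos: [0.4783, -0.1561, 0.189]
contact_force: [0.2, 0.6, -1.0]
grip_force: 0.0
t 11.25 now jig [-74.8 -57.4 188.8] F [0.9 0.4 0. ] q [-0.46 -0.21  1.94 -0.    1.42  0.73]
[-60.0, -96.0, 80.0, 0.0] [0.0148, 0.0387, 0.1088] [-0.0, 0.001, 0.003]
[-60.0, -96.0, 49.0, 0.0] [0.0148, 0.0387, 0.1398] [-0.0, 0.001, 0.003]
```

View pics/w2.png

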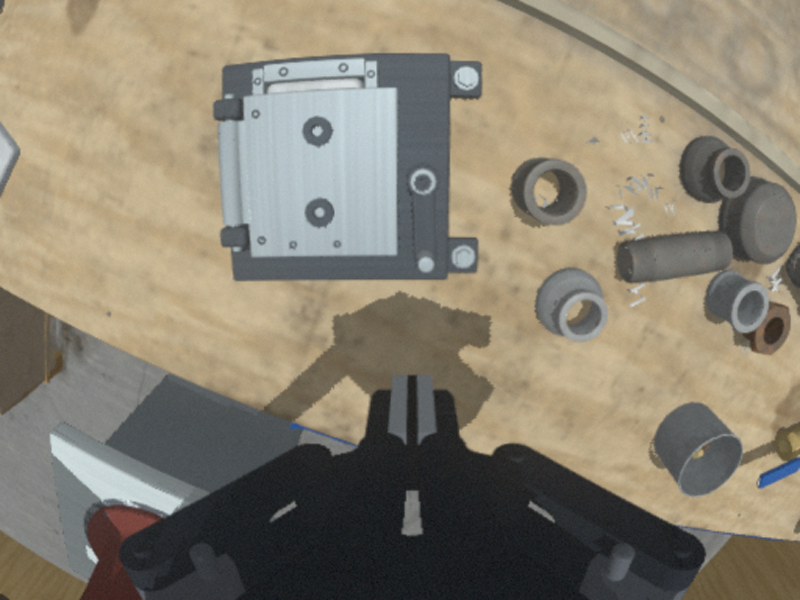

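The leaf lies flat at (320,170), the latch is unmoved with its pin at (426,260), and the bystanders are untouched. I'll drop beside the pin, then swing it with the tool turning along with it.

```bash
cat > la.py <<'E'
import sys; from h import *; from station import ctrl
o=ctrl.get_obs(); p=np.load("jig.npy"); R0=R.from_rotvec(o["tool_rot"]); t0=np.array(o["tool_pos"]); Rj=R.from_euler('z',p[2])
print("t",round(o["t"],2),"now jig",(Rj.inv().apply(t0-[p[0],p[1],0])*1e3).round(1),"F",np.round(Rj.inv().apply(o["contact_force"]),1),"q6",round(o["q"][5],2))
off=float(sys.argv[1])
for f in map(float,sys.argv[2:]):
    P=np.array([-12-48*np.cos(f)-off*np.sin(f),-66+48*np.sin(f)-off*np.cos(f),51])/1e3
    Rt=R.from_euler('z',p[2]-f)*R.from_rotvec([np.pi,0,0])
    print(f,R0.inv().apply(j2w(p,P)[0]-t0).round(4).tolist(),(R0.inv()*Rt).as_rotvec().round(3).tolist())
E
python3 -m jog '[[[0.008,0.02,0.03],[0,0,0]],[[0.015,0.039,0.06],[0,0,0]],[[0.015,0.039,0.1],[0,0,0]],[[0.015,0.039,0.13],[0,0,0]],[[0.015,0.039,0.138],[0,0,0]]]'| grep -E "pos|force"
python3 -m jog '[[[0,0,0],[0,0,0]]]' | grep -E "force"
python3 la.py 18 0 .13 .26 .39 .52
```

```text
tool_pos: [0.5046, -0.183, 0.0464]
contact_force: [-0.9, 0.1, 0.6]
grip_force: 0.0
contact_force: [-0.1, -0.2, 0.8]
grip_force: 0.0
t 11.85 now jig [-59.8 -95.   49.7] F [-0.1 -0.1  0.8] q6 0.7
0.0 [-0.0001, -0.011, -0.0012] [-0.003, 0.003, 0.005]
0.13 [-0.002, -0.0174, -0.0012] [-0.003, 0.003, 0.135]
0.26 [-0.0031, -0.024, -0.0012] [-0.002, 0.004, 0.265]
0.39 [-0.0033, -0.0306, -0.0012] [-0.002, 0.004, 0.395]
0.52 [-0.0026, -0.0372, -0.0012] [-0.002, 0.004, 0.525]
```

```bash
python3 -m jog '[[[0,-0.011,-0.001],[0,0,0]],[[-0.002,-0.0175,-0.001],[0,0,0.13]],[[-0.003,-0.024,-0.001],[0,0,0.26]],[[-0.003,-0.0305,-0.001],[0,0,0.39]],[[-0.0025,-0.037,-0.001],[0,0,0.52]]]'| grep -E "pos|force"
python3 la.py 18 .52 .65 .78 .91 1.04 1.17
```

```text
tool_pos: [0.4923, -0.1529, 0.0553]
contact_force: [-0.6, -1.2, -0.0]
grip_force: 0.5
t 12.35 now jig [-61.2 -60.4  55.3] F [-1.  -0.9 -0. ] q6 1.27
0.52 [-0.0026, -0.0016, 0.0043] [0.002, -0.003, -0.001]
0.65 [-0.0045, -0.008, 0.0043] [0.002, -0.004, 0.129]
0.78 [-0.0056, -0.0145, 0.0043] [0.002, -0.004, 0.259]
0.91 [-0.0058, -0.0212, 0.0043] [0.002, -0.004, 0.389]
1.04 [-0.0052, -0.0278, 0.0043] [0.001, -0.004, 0.519]
1.17 [-0.0037, -0.0343, 0.0042] [0.001, -0.004, 0.649]
```

```bash
python3 -m jog '[[[-0.0045,-0.008,0],[0,0,0.13]],[[-0.0055,-0.0145,0],[0,0,0.26]],[[-0.006,-0.021,0],[0,0,0.39]],[[-0.005,-0.028,0],[0,0,0.52]],[[-0.0037,-0.034,0],[0,0,0.65]]]'| grep -E "pos|force"
python3 la.py 18 1.17 1.3 1.43 1.57 1.65
```

```text
tool_pos: [0.4933, -0.1183, 0.0553]
contact_force: [-1.0, -1.4, 0.7]
grip_force: 0.6
t 12.85 now jig [-47.5 -28.7  55.3] F [-1.4 -0.9  0.7] q6 1.98
1.17 [0.0001, -0.0001, 0.0043] [-0.001, -0.004, -0.001]
1.3 [-0.0018, -0.0065, 0.0043] [-0.001, -0.003, 0.129]
1.43 [-0.0029, -0.013, 0.0043] [-0.001, -0.003, 0.259]
1.57 [-0.0031, -0.0202, 0.0043] [-0.001, -0.003, 0.399]
1.65 [-0.0028, -0.0243, 0.0043] [-0.001, -0.003, 0.479]
```

```bash
python3 -m jog '[[[-0.002,-0.0065,0.002],[0,0,0.13]],[[-0.003,-0.013,0.002],[0,0,0.26]],[[-0.003,-0.02,0.002],[0,0,0.4]],[[-0.003,-0.021,0.002],[0,0,0.4]],[[-0.003,-0.0215,0.002],[0,0,0.4]]]'| grep -E "pos|force"
python3 la.py 19.5 1.57
```

```text
tool_pos: [0.5059, -0.1014, 0.0523]
contact_force: [-2.5, -0.2, 1.6]
grip_force: 1.0
t 13.35 now jig [-29.5 -17.7  52.3] F [-2.3  0.8  1.6] q6 2.41
1.57 [0.0003, 0.002, 0.0013] [-0.001, -0.002, 0.008]
```

Nearly at the stop; I'll push slightly more until it firms up, then retract and look.

```bash
python3 -m jog '[[[0,-0.001,0],[0,0,0]],[[0,-0.002,0],[0,0,0]],[[0,-0.002,0],[0,0,0]]]'| grep -E "pos|force"
python3 la.py 19.5
python3 -m jog '[[[0,0.01,0],[0,0,0]],[[0,0.02,0],[0,0,0]],[[0,0.025,-0.04],[0,0,0]],[[0,0.06,-0.08],[0,0,0]],[[0,0.1,-0.11],[0,0,0]]]'| grep -E "pos|force"
python3 -m jog '[[[0,0.03,-0.03],[0,0,0]],[[0,0.03,-0.03],[0,0,0]],[[0,0.03,-0.03],[0,0,0]],[[0,0.03,-0.03],[0,0,0]]]'| grep -E "pos|force"
python3 - <<'E'
from h import *
from station import optics
a=optics.get_image("side")["image"][140:230,200:320]; b=optics.get_image("top")["image"][150:240,225:345]
cv2.imwrite("pics/end.png",cv2.resize(np.vstack([a,b]),None,fx=3.33,fy=3.33,interpolation=cv2.INTER_CUBIC))
E
```

```text
tool_pos: [0.5062, -0.1012, 0.0507]
contact_force: [-6.2, -3.1, 4.8]
grip_force: 3.0
t 13.65 now jig [-29.1 -17.6  50.7] F [-6.9 -0.6  4.8] q6 2.42
tool_pos: [0.4163, -0.1376, 0.1606]
contact_force: [0.3, -0.2, 0.6]
grip_force: 0.0
tool_pos: [0.3884, -0.148, 0.1872]
contact_force: [0.4, 0.0, -0.5]
grip_force: 0.0
```

View pics/end.png

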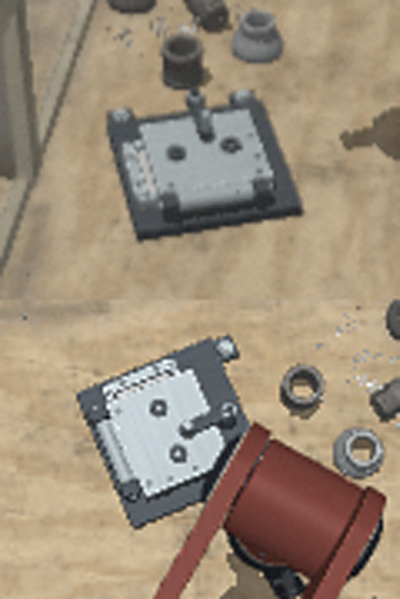

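The side view shows the leaf flat and the latch arm pointing straight across it from (195,100) to (207,130). The arm is clear and the bystanders are in place.

```bash
python3 -c "
from station import job; print(job.finish_job())"
```

```text
the job is handed in; nothing more can be done
None
```

The job is handed in, with no verdict shown: the cover is home against the stop, the leaf is flat over it, the latch is across the leaf at its stop, and no bystander looked disturbed in the pictures; about 15 s of the 58 s were used.

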